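# Post the found sunglasses case through a sprung flap

## Task

The found sunglasses, in their grey hard case, belong inside the lost-property box on which the case is lying. Press the box's sprung top flap down with one fingertip and, while it is held open, push the case over the edge with the other finger so that it drops in, then let the flap spring fully shut. Never grasp or lift the case, do not slide it out over the shut flap, handle it gently, and leave everything else where it is.

Things in the scene. Friction and masses are not known exactly. Their poses are not given: they have to be found in the camera images.
- box: Lost-property box fixed to the ledge: grey metal, 300 (x) x 300 (y) x 190 mm high, hollow, 6 mm walls, clear window on its -y side. Origin: centre of its underside; z up; +x, the posting direction, points roughly to the robot's left. Flat top: closed deck over x = -150 to 0 mm, slot over x = 0 to 130, y = -100 to 100 mm, 20 mm rim beyond it.
- slot_edge (a point): The middle of the edge where the deck ends and the slot begins, at deck height (box x = 0, y = 0, z = 190 mm). Axes as the box's.
- flap (a joint): Sprung aluminium flap in the slot, 125 (box x) x 194 x 4 mm, top 2 mm below the deck. Hinged at its far edge (box x = 128, z = 186 mm); the free lip by the deck edge swings down into the box, and it then slopes down towards the deck side. Rad: 0 shut, 1.35 fully down. It shuts itself and bears the case unopened: 0.15 N m at shut + 0.2 per rad, 2 to 8 N at a fingertip.
- flap_lip (a point): The middle of the flap's free lip, on its upper face; moves with the flap.
- case: Slim grey hard sunglasses case, closed: 50 (its x) x 150 (its y) x 28 mm high, slippery (friction about 0.3 on the box), 60 to 130 g. Origin: centre of its underside; z up. Lies flat on the deck, long side roughly along the slot edge (x axes of case and box within 0.2 rad), front face 10 to 50 mm from the edge. Pushed past the edge over the opened flap, it tips and slides down under the deck.
- torch: Bystander: small red plastic torch 105 mm long, 30 mm high, lying along the box's x on the deck near the -y or +y side. Origin: centre of its underside.
- tin: Bystander: flat aluminium mint tin 61 x 39 x 17 mm on the deck at the other side. Origin: centre of its underside.
- tube: Bystander: upright yellow shuttlecock tube, 72 mm wide, 216 mm tall, on the ledge to the robot's left. Origin: centre of its underside.
- bowl: Bystander: stainless key bowl, 140 mm wide, 50 mm high, on the ledge to the left. Origin: centre of its underside.
- padlock: Bystander: brass padlock lying on the ledge to the right, 22 mm high. Origin: underside of its body.
- brush: Bystander: wooden-handled flat brush 200 mm long lying on the ledge to the right. Origin: middle of its underside.
Things that resemble listed ones, but are neither listed nor needed, are in the scene too. What is shaped like the case but green is not meant.

How it is judged:
By the outcome, as a careful person would: the job done as asked, in the order asked, and still so for the second after the job is handed in, with the robot touching nothing.
It also fails if it takes over 45 s, if anything falls off the work surface, if the arm or the gripper's body presses on something with over 40 N, if the wrist force passes 120 N, or if a joint passes its speed limit or range.

## Robot

A 7-joint arm with a two-finger parallel gripper is mounted at the origin on the work surface. World frame = base frame: x ahead of the robot, y to its left, z up, the work surface at z = 0. Lengths are in m, angles in rad, forces in N, time in s.
With the tool pointing down it reaches from about 0.4 to 0.85 m from the base axis. Payload 4.5 kg.
Tool frame: the origin (TCP) lies at the very end of the fingers, on their centre line; the grasp point (between the pads) lies 19 mm behind it; z points along the fingers, y is the line along which they close (so a half turn about z gives the same grasp; the last joint's range is limited). The gripper opens to 88 mm and grips with 3 to 60 N. Pads are 18 mm wide; open, the fingers measure 123 mm over their backs; the gripper's body (75 mm by 187 mm) begins 45 mm behind the grasp point.
Start: joints at [-1.08, 0.689, -0.195, 1.565, 0.157, 0.902, -0.215], TCP at [0.276, 0.561, 0.239] pointing down, gripper open.
Joint ranges: [-3.01, 3.01], [-0.46, 2.08], [-1.47, 1.51], [0.13, 2.56], [-1, 4.14], [0.04, 2.09], [-2.66, 2.66]. Speed limits (rad/s): [2.57, 2.57, 3.14, 3.14, 3.14, 3.14, 3.14].

## Interface

Orientations are given as a unit quaternion [x, y, z, w].
In Python, from plant import bot gives the robot as it stands.
- The arm moves only by the tool move_arm, never from a script. Its argument "plan" is text: rows parted by semicolons, each of 7 numbers parted by spaces: the turn, a rotation vector about the tool's x, y, z in rad, then the shift along the tool's x, y, z in units of 40 mm (1.0 is 40 mm), then the finger opening in mm, from 0 to 88.1. A call has 1 to 8 rows; each row is the pose to reach, as a shift and turn from the pose commanded when the call began, along the tool's axes at that moment; what a row does not reach only later rows make up. A row lasts 1/8 s, in which the tool goes at most 62.5 mm and 10.7 degrees, less where a joint would pass 70% of its speed; a pose out of reach is approached as far as the arm can. A call with a gripper value outside its range is refused whole. The fingers move at their own pace and stop on an object; "newtons" is the grip in N (left out, the last holds). Time passes only in rows, so rows that repeat a pose let the fingers close. It gives the time, the measured TCP pose, the force, the opening and the grip force at its end, in the units of the state.
- bot.read_state(): the state, without advancing time (a new reading comes with each control period).
- bot.read_camera(name): name is "scene" or "side" or "wrist"; returns a dict with "color" (420x560x3 uint8, red, green, blue), "vfov" (degrees; the focal length in pixels is half the picture's height over the tangent of half this angle, whatever the lens; pixels are square), "cx", "cy" (the principal point, pixels), "k1" (the pictures are not rectified: a ray, as slopes to the right and down, at radius r is drawn at 1 + k1 r^2 times it, then the intrinsics apply), "world_from_camera" (4x4, takes a point from camera to world coordinates); the wrist camera has in their place "tool_from_camera" (4x4, takes a point from camera to tool coordinates, whose origin is the TCP and whose axes are the flange's). Camera axes: x right, y down, z forward; pixel columns grow to the right and rows downward; lengths in m; the calibration is good to about 2 mm. A picture is of the moment at which its call begins: read the wrist's pose just before it. There is no depth.
- bot.job_done(): hands the job in; it is judged then, once.
The state is a dict: "time": time; "joint_positions": joint angles; "joint_velocities": joint speeds; "effort": joint torques, N m; "ee_pos": TCP position; "orientation": TCP orientation; "ft_force": force on the tool from outside, world axes, zero at the start; "moment": the same for the moment, N m; "grip_width": finger opening in m; "gripper_force": force on a finger pad.
Only numpy, scipy, OpenCV 4.12 (cv2) and the standard library are available. Lean on these libraries where they do the work, as an engineer would, in place of code of your own. Each camera call takes 0.05 s, during which the arm holds its last target. There are 200 camera calls.

## Working session

There is one attempt and no reset: what is moved stays moved. The work goes in short steps, Python scripts to look and compute and a tool call to move; the robot and the scene stay as the last step left them, time stands still between calls to the robot, and variables do not carry over. Pictures are saved under pics/ and viewed, at most 10 in all, crops included, and the job is handed in when it is done.

Besides the shell and the picture viewer there is one more tool, called after "Request:" as name(argument=value, ...), one argument or row to a line, values as JSON. move_arm: Moves the arm, as the interface text tells. Its arguments: {"type":"object","properties":{"plan":{"type":"string"},"newtons":{"type":"number"}},"required":["plan"]}

```bash
mkdir -p pics; cat > h.py <<'E'
import numpy as np,cv2
from scipy.spatial.transform import Rotation as R
from plant import bot
def cam(n):
    s=bot.read_state(); c=bot.read_camera(n)
    if n=="wrist":
        T=np.eye(4);T[:3,:3]=R.from_quat(s["orientation"]).as_matrix();T[:3,3]=s["ee_pos"];c["T"]=T@np.array(c["tool_from_camera"])
    else: c["T"]=np.array(c["world_from_camera"])
    return c
def K(c):
    f=c["color"].shape[0]/2/np.tan(np.radians(c["vfov"])/2)
    return np.array([[f,0,c["cx"]],[0,f,c["cy"]],[0,0,1.]]),np.array([c["k1"],0,0,0,0.])
def ray(c,px):
    k,d=K(c);u=cv2.undistortPoints(np.array(px,float).reshape(-1,1,2),k,d).reshape(-1,2)
    return c["T"][:3,3],np.c_[u,np.ones(len(u))]@c["T"][:3,:3].T
def onz(c,px,z):
    o,r=ray(c,px);return o+r*((z-o[2])/r[:,2:])
def proj(c,P):
    k,d=K(c);Ti=np.linalg.inv(c["T"]);return cv2.projectPoints(np.array(P,float).reshape(-1,1,3),cv2.Rodrigues(Ti[:3,:3])[0],Ti[:3,3],k,d)[0].reshape(-1,2)
def save(c,n): cv2.imwrite("pics/"+n+".png",cv2.cvtColor(c["color"],cv2.COLOR_RGB2BGR))
E
python3 - <<'E'
from h import *
a=[]
for n in("scene","side","wrist"):
    c=cam(n);save(c,n);print(n,c["T"][:3].round(2).tolist(),c["vfov"],c["k1"])
s=bot.read_state();print(s["ee_pos"],s["orientation"],s["ft_force"],s["time"])
E
```

```text
scene [[0.39, 0.75, -0.53, 1.3], [0.92, -0.33, 0.22, -0.29], [-0.01, -0.58, -0.82, 1.22]] 45.857767787462784 -0.00010358161697466086
side [[-0.85, -0.38, 0.36, -0.04], [-0.52, 0.59, -0.62, 1.06], [0.02, -0.72, -0.7, 1.35]] 42.515561692032314 -0.1875821745630614
wrist [[0.44, 0.86, 0.25, 0.21], [0.9, -0.42, -0.12, 0.59], [-0.0, 0.28, -0.96, 0.38]] 62.32375517735379 0.0243141634258528
[0.27550277 0.56050326 0.23812783] [ 2.26372451e-01  9.74040594e-01 -6.51517650e-04 -1.00710683e-04] [-0.10561513  1.34285926 -0.55816097] 0.15
```

View pics/scene.png

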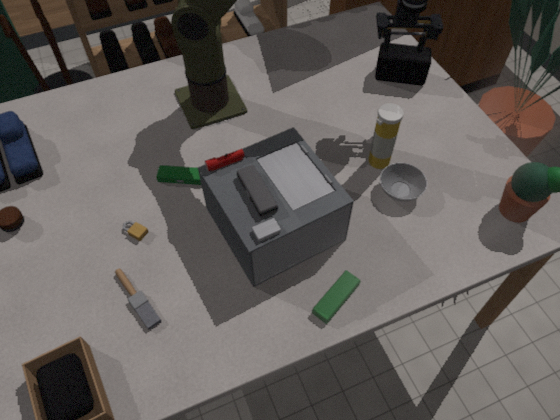

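View pics/side.png

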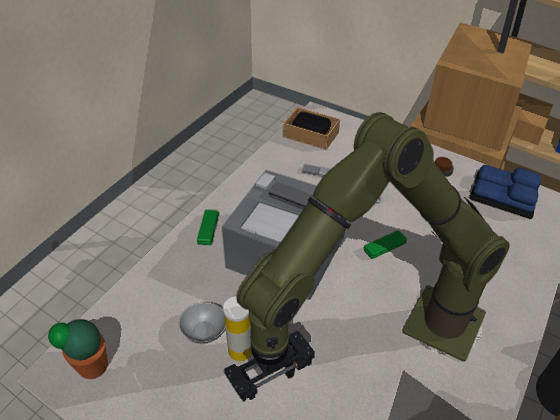

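In the scene view the box top has corners near (203,182), (292,135), (349,203) and (252,275). Three things are case-shaped: a dark-grey one at (257,189) on the deck, and green ones at (180,175) and (337,296). The grey one on the box fits the description, because the others are green and on the ledge. The torch is at (225,159), the tin at (266,230), the tube at (385,137) and the bowl at (402,184). I'll confirm with an enlarged crop.

```bash
python3 - <<'E'
import cv2
i=cv2.imread("pics/scene.png")[120:290,190:365]
cv2.imwrite("pics/crop.png",cv2.convertScaleAbs(cv2.resize(i,None,fx=3.5,fy=3.5,interpolation=cv2.INTER_CUBIC),alpha=1.5))
E
```

```text
(no output)
```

View pics/crop.png

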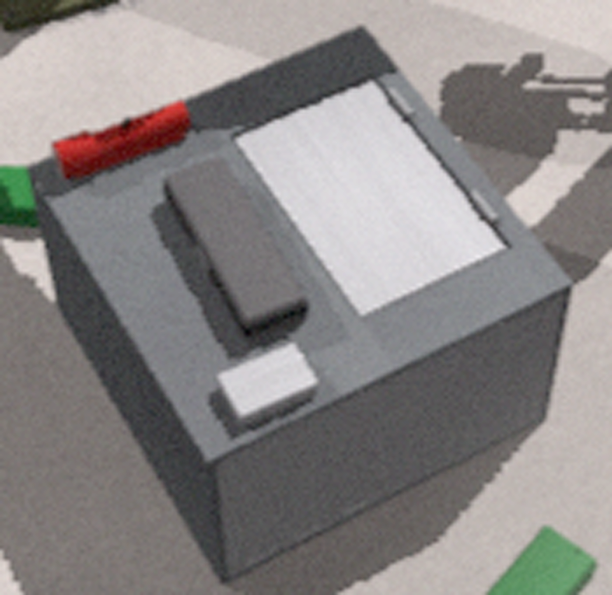

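The crop confirms it: grey case on the deck, with its top corners at crop (165,183), (220,158), (305,298) and (245,325). The white flap's corners are at (237,137), (380,80), (508,243) and (362,315).

```bash
python3 - <<'E'
from h import *
c=cam("scene")
f=lambda p:(np.array(p)+.5)/3.5+[190,120]-.5
F=onz(c,f([(237,137),(380,80),(508,243),(362,315)]),.188);print("flap",F[:,:2].round(4).tolist(),[np.linalg.norm(F[i]-F[(i+1)%4]).round(4) for i in range(4)])
B=onz(c,f([(208,462),(570,288),(362,28)]),.19);print("box",B[:,:2].round(4).tolist(),np.linalg.norm(np.diff(B,axis=0),axis=1))
C=onz(c,f([(165,183),(220,158),(305,298),(245,325)]),.218);print("case",[np.linalg.norm(C[i]-C[(i+1)%4]).round(4) for i in range(4)])
# axes
x=(B[1]-B[0])+(F[2]-F[3])+(F[1]-F[0]);t=np.arctan2(x[1],x[0]);yy=(B[2]-B[1])+(F[0]-F[3])+(F[1]-F[2]);ty=np.arctan2(yy[1],yy[0])
print("yaw",t,ty-np.pi/2,ty+1.5*np.pi)
t=(t+((ty-np.pi/2)%(2*np.pi)))/2
ex=np.array([np.cos(t),np.sin(t)]);ey=np.array([-ex[1],ex[0]])
o1=(B[0]+B[2])[:2]/2; o2=F.mean(0)[:2]-65.5e-3*ex;print("o",o1,o2)
o=(o1+o2)/2
loc=lambda P:np.c_[(P[:,:2]-o)@ex,(P[:,:2]-o)@ey].round(4)
print("t",t,"o",o);print("flap",loc(F).tolist());print("case",loc(C).tolist(),loc(C).mean(0))
Q=onz(c,f([(60,178),(190,125),(185,103)]),.2);print("torch",loc(Q).tolist())
Q=onz(c,f([(218,378),(298,342),(318,378),(238,420)]),.207);print("tin",loc(Q).tolist())
E
```

```text
flap [[0.4629, 0.0011], [0.4532, 0.1276], [0.639, 0.1471], [0.6551, 0.0213]] [np.float64(0.1269), np.float64(0.1869), np.float64(0.1269), np.float64(0.1933)]
box [[0.7256, -0.125], [0.6948, 0.1689], [0.3972, 0.1369]] [0.29556985 0.29930151]
case [np.float64(0.0465), np.float64(0.1436), np.float64(0.0476), np.float64(0.1419)]
yaw 1.6738609241896347 -4.606580060681404 1.6766052464981818
o [0.56139725 0.00594384] [0.55938716 0.00911143]
t 1.6752330853439084 o [0.56039221 0.00752764]
flap [[0.0037, 0.0977], [0.1306, 0.0941], [0.1306, -0.0928], [0.0038, -0.0957]]
case [[-0.0743, 0.0611], [-0.0278, 0.0624], [-0.0347, -0.081], [-0.0823, -0.0806]] [-0.054775 -0.009525]
torch [[-0.136, 0.1184], [-0.0265, 0.117], [-0.0197, 0.1391]]
tin [[-0.1162, -0.1037], [-0.0536, -0.1047], [-0.0561, -0.1377], [-0.1199, -0.1405]]
```

```bash
cat >> h.py <<'E'
O=np.array([.5604,.0075]);YAW=1.675
def b2w(x,y,z):
    c,s=np.cos(YAW),np.sin(YAW);return np.array([O[0]+c*x-s*y,O[1]+s*x+c*y,z+.19])
def w2b(P):
    P=np.atleast_2d(P);d=P[:,:2]-O;c,s=np.cos(YAW),np.sin(YAW);return np.c_[d@[c,s],d@[-s,c],P[:,2]-.19]
def plan(x,y,z,tilt=0,yaw=0):
    "TCP target in box axes (z from deck); returns row"
    s=bot.read_state();Rc=R.from_quat(s["orientation"]);a=YAW+yaw
    ty=np.array([np.cos(a),np.sin(a),0]);tz=np.array([0,0,-1.]);M=R.from_matrix(np.c_[np.cross(ty,tz),ty,tz])*R.from_rotvec([tilt,0,0])
    return (Rc.inv()*M).as_rotvec().round(3),(Rc.inv().apply(b2w(x,y,z)-s["ee_pos"])/.04).round(3)
E
python3 - <<'E'
from h import *
c=cam("scene");print("tube base ~",onz(c,[(381,165)],0),"top",onz(c,[(390,113)],.216))
print(plan(-.04,-.01,.11))
E
```

```text
tube base ~ [[0.49154185 0.40402971 0.        ]] top [[0.47813485 0.40118559 0.216     ]]
(array([-0.001, -0.   , -0.561]), array([-13.234,  -9.987,  -1.533]))
```

Request:
move_arm(
  plan="0 0 0 0 0 -1.53 88; 0 0 -0.15 -1 -0.8 -1.53 88; 0 0 -0.3 -2.2 -1.7 -1.53 88; 0 0 -0.45 -3.4 -2.6 -1.53 88; 0 0 -0.56 -4.6 -3.5 -1.53 88; 0 0 -0.56 -5.8 -4.4 -1.53 88; 0 0 -0.56 -7 -5.3 -1.53 88; 0 0 -0.56 -8.2 -6.2 -1.53 88",
)

```text
time: 1.25
ee_pos: [0.4614, 0.1918, 0.3001]
orientation: [-0.052, 0.999, 0.0, 0.0]
ft_force: [0.8, 0.5, -0.2]
grip_width: 0.0882
gripper_force: 0.0
```

```bash
python3 - <<'E'
from h import *
print(plan(-.04,-.01,.11),bot.read_state()["ee_pos"])
E
```

```text
(array([ 0.   ,  0.001, -0.001]), array([-2.238e+00, -5.839e+00,  2.000e-03])) [0.46140945 0.19184008 0.30007551]
```

Request:
move_arm(
  plan="0 0 0 -0.5 -1.3 0 88; 0 0 0 -1 -2.6 0 88; 0 0 0 -1.5 -3.9 0 88; 0 0 0 -2 -5.2 0 88; 0 0 0 -2.24 -5.84 0 88; 0 0 0 -2.24 -5.84 0 88; 0 0 0 -2.24 -5.84 0 88",
)

```text
time: 2.12
ee_pos: [0.5733, -0.0277, 0.2999]
orientation: [-0.053, 0.999, 0.001, -0.0]
ft_force: [0.1, 0.6, 0.9]
grip_width: 0.0882
gripper_force: 0.0
```

```bash
python3 - <<'E'
from h import *
c=cam("wrist");save(c,"w1");print(w2b(bot.read_state()["ee_pos"]))
E
```

```text
[[-0.03596056 -0.00913125  0.1099667 ]]
```

View pics/w1.png

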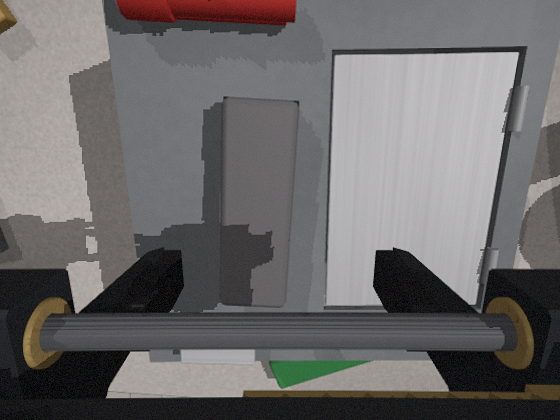

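The wrist view shows the case top with corners near (226,97), (298,101), (286,306) and (222,305). The slot's left edge runs from (333,51) to (325,307), and the fingertips sit at (180,255) and (378,255), straddling the case.

```bash
python3 - <<'E'
from h import *
c=cam("wrist")
C=w2b(onz(c,[(225,97),(298,101),(286,306),(222,305)],.218));print(C.round(4).tolist(),C.mean(0))
print(w2b(onz(c,[(332,51),(325,307),(526,47)],.19)).round(4).tolist())
print(plan(-.042,-.008,.008,yaw=0))
E
```

```text
[[-0.0687, 0.0676, 0.028], [-0.0231, 0.0654, 0.028], [-0.0293, -0.0801, 0.028], [-0.0767, -0.0793, 0.028]] [-0.04941559 -0.00662881  0.028     ]
[[0.0008, 0.0979, 0.0], [0.0041, -0.0984, 0.0], [0.1297, 0.0997, 0.0]]
(array([ 0.001, -0.   ,  0.002]), array([ 0.03 , -0.153,  2.551]))
```

Request:
move_arm(
  plan="0 0 0 0 -0.1 1 88; 0 0 0 0 -0.1 2 88; 0 0 0 0 -0.1 2.6 88; 0 0 0 0 -0.1 2.6 88; 0 0 0 0.03 0 2.6 88; 0 0 0 0.03 0.1 2.6 88; 0 0 0 0.03 0.18 2.6 88; 0 0 0 0.03 0.26 2.6 88",
)

```text
time: 3.22
ee_pos: [0.5719, -0.019, 0.1964]
orientation: [-0.052, 0.999, -0.0, 0.001]
ft_force: [-0.1, -0.7, 0.5]
grip_width: 0.0882
gripper_force: 0.2
```

Request:
move_arm(
  plan="0 0 0 0 0.07 0 88; 0 0 0 0 0.14 0 88; 0 0 0 0 0.21 0 88; 0 0 0 0 0.27 0 88; 0 0 0 0 0.27 0 88; 0 0 0 0 0.27 0 88; 0 0 0 0 0.1 0 88",
)

```text
time: 4.1
ee_pos: [0.5712, -0.0149, 0.1959]
orientation: [-0.052, 0.999, 0.0, 0.0]
ft_force: [-1.0, 0.8, -0.8]
grip_width: 0.0882
gripper_force: 0.0
```

```bash
python3 - <<'E'
from h import *
c=cam("scene");i=c["color"][120:290,190:365]
cv2.imwrite("pics/n1.png",cv2.convertScaleAbs(cv2.resize(i,None,fx=3.5,fy=3.5,interpolation=cv2.INTER_CUBIC)[:,:,::-1],alpha=1.5));print(w2b(bot.read_state()["ee_pos"]))
E
```

```text
[[-0.02537941 -0.00828439  0.00585439]]
```

View pics/n1.png

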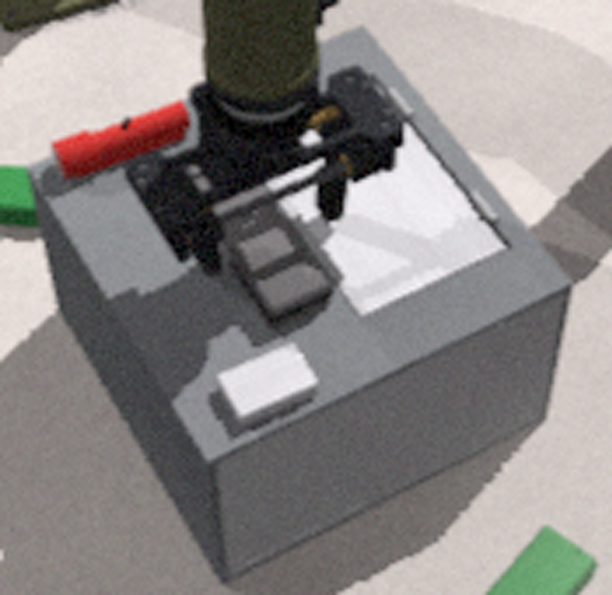

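The case has moved toward the edge and its near end is at crop (295,295). I'll rise and measure it from the wrist.

Request:
move_arm(
  plan="0 0 0 0 0 -1.2 88; 0 0 0 0 0 -2.4 88; 0 0 0 0 0 -2.6 88; 0 0 0 0 0 -2.6 88",
)

```text
time: 4.65
ee_pos: [0.5711, -0.0157, 0.2999]
orientation: [-0.051, 0.999, -0.0, 0.0]
ft_force: [-0.4, -0.7, -0.2]
grip_width: 0.0878
gripper_force: 0.0
```

```bash
python3 - <<'E'
from h import *
c=cam("wrist");save(c,"w2");print(w2b(bot.read_state()["ee_pos"]))
E
```

```text
[[-0.02413403 -0.0075831   0.10892375]]
```

View pics/w2.png

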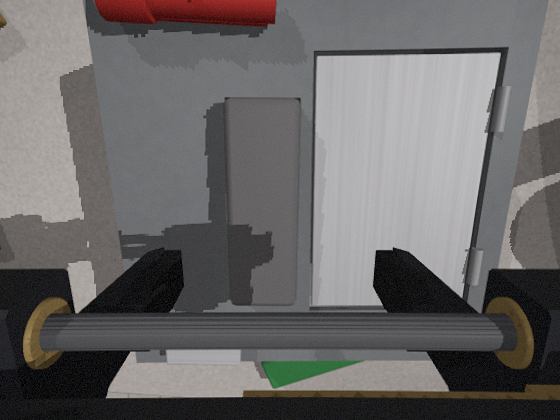

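Now the case top is (226,98), (300,98), (296,305) and (230,304), and the slot edge runs from (315,52) to (311,307).

```bash
python3 - <<'E'
from h import *
c=cam("wrist")
C=w2b(onz(c,[(226,98),(300,98),(296,305),(230,304)],.218));print(C.round(4).tolist(),C.mean(0))
print(w2b(onz(c,[(314,52),(310,307)],.19)).round(4).tolist())
E
```

```text
[[-0.056, 0.0687, 0.028], [-0.01, 0.0687, 0.028], [-0.0105, -0.0769, 0.028], [-0.0591, -0.076, 0.028]] [-0.0338637 -0.0038715  0.028    ]
[[0.0006, 0.0988, 0.0], [0.0028, -0.0961, 0.0]]
```

```bash
python3 - <<'E'
from h import *
print(plan(-.033,-.004,.1089,.36),plan(-.033,-.004,-.0115,.36))
E
```

```text
(array([ 0.36 , -0.003, -0.001]), array([ 0.083, -0.224, -0.012])) (array([ 0.36 , -0.003, -0.001]), array([ 0.074, -0.224,  2.998]))
```

Request:
move_arm(
  plan="0.18 0 0 0.08 -0.22 0 88; 0.36 0 0 0.08 -0.22 0 88; 0.36 0 0 0.08 -0.22 0.6 88; 0.36 0 0 0.08 -0.22 1.3 88; 0.36 0 0 0.08 -0.22 1.9 88; 0.36 0 0 0.08 -0.22 2.4 88; 0.36 0 0 0.08 -0.22 2.8 88; 0.36 0 0 0.08 -0.22 3 88",
)

```text
time: 5.75
ee_pos: [0.5683, -0.0243, 0.1786]
orientation: [-0.051, 0.983, -0.179, 0.008]
ft_force: [-1.4, -0.1, 2.6]
grip_width: 0.0882
gripper_force: 1.0
```

```bash
python3 - <<'E'
from h import *
c=cam("side");d=cam("scene");i=c["color"][140:300,200:360];j=d["color"][120:280,195:355]
cv2.imwrite("pics/p1.png",cv2.convertScaleAbs(cv2.resize(np.hstack([i,j]),None,fx=2.5,fy=2.5,interpolation=cv2.INTER_CUBIC)[:,:,::-1],alpha=1.4));s=bot.read_state();print(w2b(s["ee_pos"]),s["ft_force"])
E
```

```text
[[-0.03271598 -0.00465106 -0.01085111]] [-0.81827208  0.05908848  2.09494984]
```

View pics/p1.png

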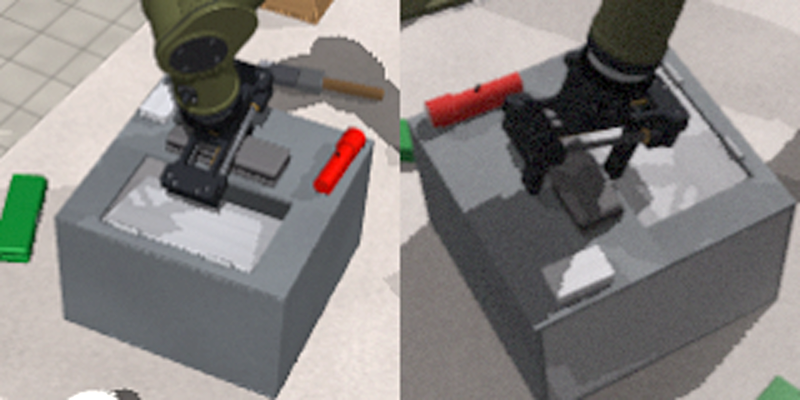

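The flap is pressed down by the front fingertip (2 N) and the rear finger is just behind the case. Now I'll push along box +x.

Request:
move_arm(
  plan="0 0 0 0 0.09 -0.035 88; 0 0 0 0 0.19 -0.07 88; 0 0 0 0 0.28 -0.105 88; 0 0 0 0 0.37 -0.14 88; 0 0 0 0 0.47 -0.176 88; 0 0 0 0 0.56 -0.21 88; 0 0 0 0 0.65 -0.245 88; 0 0 0 0 0.75 -0.28 88",
)

```text
time: 6.85
ee_pos: [0.5655, 0.0076, 0.1798]
orientation: [-0.051, 0.983, -0.179, 0.009]
ft_force: [0.2, -2.6, 2.9]
grip_width: 0.0881
gripper_force: 1.7
```

Request:
move_arm(
  plan="0 0 0 0 0.09 -0.035 88; 0 0 0 0 0.19 -0.07 88; 0 0 0 0 0.28 -0.105 88; 0 0 0 0 0.37 -0.14 88; 0 0 0 0 0.47 -0.176 88; 0 0 0 0 0.47 -0.176 88; 0 0 0 0 0.47 -0.176 88",
)

```text
time: 7.72
ee_pos: [0.5638, 0.0286, 0.18]
orientation: [-0.051, 0.983, -0.178, 0.01]
ft_force: [0.0, -0.4, 4.6]
grip_width: 0.0879
gripper_force: 2.1
```

```bash
python3 - <<'E'
from h import *
c=cam("side");d=cam("scene");i=c["color"][140:300,200:360];j=d["color"][120:280,195:355]
cv2.imwrite("pics/p2.png",cv2.convertScaleAbs(cv2.resize(np.hstack([i,j]),None,fx=2.5,fy=2.5,interpolation=cv2.INTER_CUBIC)[:,:,::-1],alpha=1.6));s=bot.read_state();print(w2b(s["ee_pos"]),s["ft_force"])
E
```

```text
[[ 0.02015015 -0.00558717 -0.00998712]] [-0.16385473 -0.11150677  5.41429833]
```

View pics/p2.png

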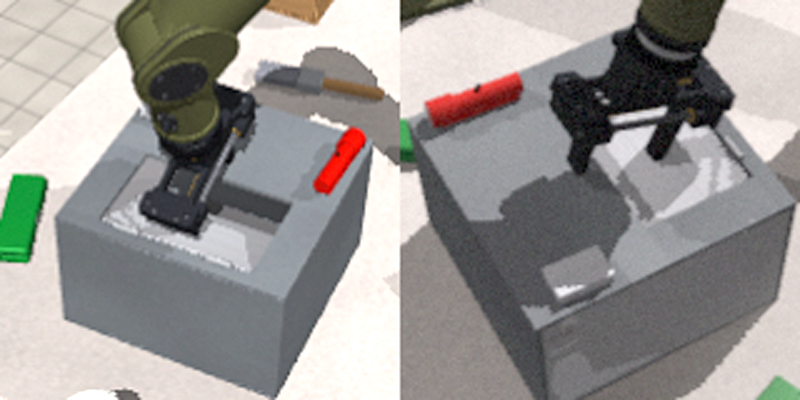

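The deck is empty and the case has gone in. The 5 N on the tool matches the flap spring alone. I'll lift straight up and let the flap close.

Request:
move_arm(
  plan="0 0 0 0 -0.07 -0.19 88; 0 0 0 0 -0.14 -0.37 88; 0 0 0 0 -0.21 -0.56 88; 0 0 0 0 -0.28 -0.75 88; 0 0 0 0 -0.35 -0.94 88; 0 0 0 0 -0.6 -1.6 88; 0 0 0 0 -0.9 -2.4 88; 0 0 0 0 -1.06 -2.8 88",
)

```text
time: 8.82
ee_pos: [0.564, 0.0281, 0.3011]
orientation: [-0.051, 0.983, -0.178, 0.01]
ft_force: [1.0, 0.6, -0.8]
grip_width: 0.0881
gripper_force: 0.0
```

Request:
move_arm(
  plan="0 0 0 0 -0.35 -0.94 88; 0 0 0 0 -0.7 -1.9 88; 0 0 0 0 -0.7 -1.9 88; 0 0 0 0 -0.7 -1.9 88; 0 0 0 0 -0.7 -1.9 88; 0 0 0 0 -0.7 -1.9 88; 0 0 0 0 -0.7 -1.9 88; 0 0 0 0 -0.7 -1.9 88",
)

```text
time: 9.82
ee_pos: [0.5635, 0.0278, 0.3803]
orientation: [-0.051, 0.983, -0.179, 0.009]
ft_force: [0.6, 0.3, -0.2]
grip_width: 0.0879
gripper_force: 0.0
```

```bash
python3 - <<'E'
from h import *
c=cam("wrist");d=cam("scene");j=cv2.resize(d["color"][120:300,190:370],(420,420),interpolation=cv2.INTER_CUBIC)
i=np.hstack([cv2.resize(c["color"],(380,285)),cv2.resize(j,(420,420))[:285*0+420]][:1]+[]) 
o=np.zeros((420,800,3),np.uint8);o[:285,:380]=i;o[:,380:]=j
cv2.imwrite("pics/f1.png",cv2.convertScaleAbs(o[:,:,::-1],alpha=1.6));s=bot.read_state();print(w2b(s["ee_pos"]),s["ft_force"])
E
```

```text
[[ 0.01993994 -0.00520095  0.19049376]] [ 0.38085374  0.58321495 -0.48256814]
```

View pics/f1.png

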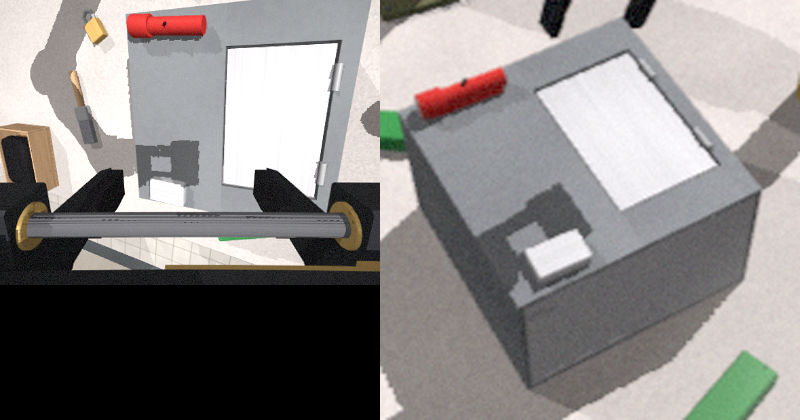

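Both views show an empty deck and the flap shut flush (right view, around (625,130)). The torch and tin have not moved, and the gripper is clear of everything. Handing in.

```bash
python3 -c "
from plant import bot
print(bot.job_done())"
```

```text
the job is handed in; nothing more can be done
None
```

The sunglasses case is in the lost-property box, pushed over the edge while the flap was held open; the flap has sprung shut, the torch and tin look unmoved, and the job was handed in at about 10 s.

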